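# Set the kitchen day counter to 148

## Robot

A 6-joint arm with a two-finger parallel gripper is mounted at the origin on the work surface. World frame = base frame: x ahead of the robot, y to its left, z up, the work surface at z = 0. Lengths are in m, angles in rad, forces in N, time in s.
With the tool pointing down it reaches from about 0.225 to 0.875 m from the base axis. Payload 3.4 kg.
Tool frame: the origin (TCP) lies between the finger pads; the fingertips stand 8 mm ahead of it and the grasp point (between the pads) lies 11 mm behind it; z points along the fingers, y is the line along which they close (so a half turn about z gives the same grasp; the last joint's range is limited). The gripper opens to 85 mm and grips with 20 to 120 N. Pads are 22 mm wide; open, the fingers measure 114 mm over their backs; the gripper's body (76 mm by 85 mm) begins 54 mm behind the grasp point. The pads swing forward as they close: fully open they stand 13 mm farther back than shut.
Start: joints at [-1.419, 0.276, 1.505, -0, 1.361, -0.121], TCP at [0.155, -0.554, 0.239] pointing down, gripper open.
Joint ranges: [-2.89, 2.89], [-0.75, 2.08], [0.22, 2.7], [-1.18, 4.32], [0.11, 2.71], [-2.7, 2.7]. Speed limits (rad/s): [2.57, 2.57, 3.14, 3.14, 3.14, 3.14].

## Interface

Orientations are given as a unit quaternion [w, x, y, z].
In Python, from rig import manip gives the robot as it stands.
- The arm moves only by the tool move_arm, never from a script. Its argument "deltas" is a list that holds one entry, the list of rows, each a list of 5 numbers: the shift along the tool's x, y, z normalised to -1 to 1, where 1 is 80 cm, then the turn about the tool's z normalised to -1 to 1, where 1 is 120 degrees, then the closure, from -1 (fully open) to 1 (shut). In form: [[[tx, ty, tz, twist, grip], ...]]. A call has 1 to 12 rows; each row is the pose to reach, as a shift and turn from the pose commanded when the call began, along the tool's axes at that moment; what a row does not reach only later rows make up. A row lasts 1/10 s, in which the tool goes at most 50 mm and 8.59 degrees, less where a joint would pass 70% of its speed; a pose out of reach is approached as far as the arm can. A call with a number of a shift or a turn outside -1 to 1 is refused whole. A call with a gripper value outside its range is refused whole. The fingers move at their own pace and stop on an object; "squeeze" is the grip in N (left out, the last holds). Time passes only in rows, so rows that repeat a pose let the fingers close. It gives the time, the measured TCP pose, the force, the opening and the grip force at its end, in the units of the state.
- manip.get_state(): the state, without advancing time (a new reading comes with each control period).
- manip.get_image(name): name is "scene" or "top" or "wrist"; returns the picture (384x512x3 uint8, red, green, blue); there is no depth.
- manip.camera_params(name): a dict with "fx", "fy", "cx", "cy" (pixels), "dist" ([k1, k2, p1, p2, k3] as OpenCV has them; the pictures are not rectified), "R" (3x3) and "t" (3): a world point X has camera coordinates R X + t; the wrist camera has in their place "tool_from_camera" (4x4, takes a point from camera to tool coordinates, whose origin is the TCP and whose axes are the flange's). Camera axes: x right, y down, z forward; pixel columns grow to the right and rows downward; lengths in m; the calibration is good to about 2 mm. A picture is of the moment at which its call begins: read the wrist's pose just before it. camera_params takes no time and is no camera call.
- manip.sign_off(): hands the job in; it is judged then, once.
The state is a dict: "clock": time; "qpos": joint angles; "qd": joint speeds; "effort": joint torques, N m; "position": TCP position; "ee_rot": TCP orientation; "contact_force": force on the tool from outside, world axes, zero at the start; "moment": the same for the moment, N m; "width": finger opening in m; "gripper_force": force on a finger pad.
Only numpy, scipy, OpenCV 4.12 (cv2) and the standard library are available. Lean on these libraries where they do the work, as an engineer would, in place of code of your own. Each camera call takes 0.05 s, during which the arm holds its last target. There are 200 camera calls.

## Task

The vanilla pods in the drawer have 148 days left to cure: roll the three thumbwheels of the wooden day counter with a fingertip until it reads 1 4 8 from its front, each digit centred on the brass reading line along the top. Leave the counter standing where it is, and do not disturb the vials, the dish or the measuring spoon.

Things in the scene. Friction and masses are not known exactly. Their poses are not given: they have to be found in the camera images.
- counter: Day counter: loose dark walnut block, 124 mm deep (x), 170 wide (y), 92 high over its three pale wheels, 1.2 kg. Origin: centre of its underside; x from its front (the reader's side, towards the robot within 20 degrees) to its back, y along the wheels' axle to the reader's left, z up. Axle 50 mm up. Cheeks beside the wheels: 36 mm radius about the axle; front and back rails: 46 mm high.
- wheel_left (a joint): Angle (rad) of the left (hundreds) wheel, at y = +48 mm of the counter; radius 42 mm, 30 wide, upper half bare. Grows as its top rolls from front to back. Black digits 0-9, 21 mm high, tops to the back, every 36 degrees (26 mm of rim), thin scored lines between. Digit d is on the reading line at d x 0.6283 rad plus whole turns; rolling to the back brings up the next higher.
- wheel_left_digit1 (a point): The middle of the digit 1 on the rim of the left (hundreds) wheel, 42 mm from the axle; it turns with the wheel.
- line_left (a point): The point of the reading line at the top of the left wheel, mid-width, straight above the axle, 92 mm above the counter's underside; fixed to the counter. The line, parallel to the axle, is marked by brass strips on top of the cheeks.
- wheel_middle (a joint): The same for the middle (tens) wheel, at y = 0. All three wheels turn endlessly both ways, without clicks, against a light steady friction of 0.03 N m (0.7 N at the rim), and stay where they are left. A fingertip pressed on the rim with 5 to 10 N and drawn slowly along it carries the wheel with it; a lighter or hastier touch may slip.
- wheel_middle_digit4 (a point): The middle of the digit 4 on the rim of the middle (tens) wheel, 42 mm from the axle; it turns with the wheel.
- line_middle (a point): The point of the reading line at the top of the middle wheel, mid-width, straight above the axle, 92 mm above the counter's underside; fixed to the counter. The line, parallel to the axle, is marked by brass strips on top of the cheeks.
- wheel_right (a joint): The same for the right (units) wheel, at y = -48 mm.
- wheel_right_digit8 (a point): The middle of the digit 8 on the rim of the right (units) wheel, 42 mm from the axle; it turns with the wheel.
- line_right (a point): The point of the reading line at the top of the right wheel, mid-width, straight above the axle, 92 mm above the counter's underside; fixed to the counter. The line, parallel to the axle, is marked by brass strips on top of the cheeks.
- cabinet: A fixed whitewashed pine spice unit on the worktop to the robot's right, 260 mm deep, 240 wide and 214 high, its top drawer standing 200 mm open towards the robot. Origin: on the worktop under the middle of the open drawer; x away from the robot. The drawer's front face is at x = -116 mm and reaches 193 mm up; the unit itself runs from x = +100 to +360 mm. In the drawer a bamboo rack slopes up away from the robot.
- vial1: A loose slender glass vial, 22 mm thick and 124 mm long with its black screw cap and vanilla pods in it, lying in the bamboo rack in the drawer, cap end raised. Origin: middle of its closed bottom end; x along it to the cap.
- vial2: A loose slender glass vial, 22 mm thick and 124 mm long with its black screw cap and vanilla pods in it, lying in the bamboo rack in the drawer, cap end raised. Origin: middle of its closed bottom end; x along it to the cap.
- vial3: A loose slender glass vial, 22 mm thick and 124 mm long with its black screw cap and vanilla pods in it, lying in the bamboo rack in the drawer, cap end raised. Origin: middle of its closed bottom end; x along it to the cap.
- vial4: A loose slender glass vial, 22 mm thick and 124 mm long with its black screw cap and vanilla pods in it, lying in the bamboo rack in the drawer, cap end raised. Origin: middle of its closed bottom end; x along it to the cap.
- vial5: A loose slender glass vial, 22 mm thick and 124 mm long with its black screw cap and vanilla pods in it, lying in the bamboo rack in the drawer, cap end raised. Origin: middle of its closed bottom end; x along it to the cap.
- dish: A loose matte grey ceramic dish, 116 mm across and 32 mm high. Origin: centre of its underside.
- spoon: A loose stainless double-ended measuring spoon, 158 mm long and 42 mm wide, lying bowls up, 14 mm high. Origin: on the worktop, near its middle; x along it.
Things that resemble listed ones, but are neither listed nor needed, are in the scene too. What is meant by the counter is not purple or turquoise, and is the larger of those in its own colour.

How it is judged:
By the outcome, as a careful person would: the job done as asked, in the order asked, and still so for the second after the job is handed in, with the robot touching nothing.
It also fails if it takes over 72 s, if anything falls off the work surface, if the arm or the gripper's body presses on something with over 40 N, if the wrist force passes 120 N, or if a joint passes its speed limit or range.

## Working session

There is one attempt and no reset: what is moved stays moved. The work goes in short steps, Python scripts to look and compute and a tool call to move; the robot and the scene stay as the last step left them, time stands still between calls to the robot, and variables do not carry over. Pictures are saved under pics/ and viewed, at most 10 in all, crops included, and the job is handed in when it is done.

Besides the shell and the picture viewer there is one more tool, called after "Request:" by a JSON object that holds its "op" and its "data", one argument or row to a line. move_arm: Moves the arm, as the interface text tells. Scaled input: -1 to 1 covers 80 cm each way for a shift and 120 degrees each way for a turn. Its arguments: {"type":"object","properties":{"deltas":{"type":"array","items":{"type":"array","items":{"type":"array","items":{"type":"number","minimum":-1,"maximum":1}}}},"squeeze":{"type":"number"}},"required":["deltas"]}

```bash
mkdir -p pics; ls
python3 - <<'E'
from rig import manip
import cv2,numpy as np
s=manip.get_state();print(s)
a=manip.get_image("scene");b=manip.get_image("top")
cv2.imwrite("pics/a.png",a[:,:,::-1]);cv2.imwrite("pics/b.png",b[:,:,::-1])
for n in("scene","top","wrist"):print(n,manip.camera_params(n))
E
```

```text
pics
{'clock': 0.0, 'qpos': array([-1.41896059e+00,  2.76593244e-01,  1.50616245e+00, -1.61786461e-06,
        1.36067711e+00, -1.21013075e-01]), 'qd': array([ 4.40512955e-05, -7.05934931e-04, -1.98376730e-03, -2.06743064e-03,
       -1.21580340e-04,  8.38861139e-05]), 'effort': array([ 5.95651491e-04, -4.16771257e+01, -2.45805413e+01,  4.52854522e-06,
        1.08592690e-02,  9.29051993e-06]), 'position': array([ 0.15485632, -0.55321397,  0.23842901]), 'ee_rot': array([-9.19953295e-04,  9.90708172e-01,  1.36001730e-01, -1.49699059e-05]), 'contact_force': array([-0.11936733, -0.04936868,  0.92627698]), 'moment': array([0.04379018, 0.02214278, 0.07826842]), 'gripper_force': 0.0, 'width': 0.08542228302951303}
scene {'fx': 381.33841981197446, 'fy': 381.33841981197446, 'cx': 258.767989218118, 'cy': 189.19718979988875, 'dist': array([-0.07319419,  0.        ,  0.        ,  0.        ,  0.        ]), 'R': array([[-0.28811729,  0.95758771, -0.0037675 ],
       [ 0.59792461,  0.17682659, -0.78180465],
       [-0.74798034, -0.22750412, -0.62351206]]), 't': array([ 0.13386044, -0.22477835,  1.
[... 290 characters left out ...]
1.39835430e-02, -6.17399589e-02],
       [ 6.17508056e-02, -3.44829542e-04, -9.98091538e-01]]), 't': array([-0.01218559,  0.50460786,  0.937873  ])}
wrist {'fx': 264.4942150603608, 'fy': 264.4942150603608, 'cx': 256.12598721875173, 'cy': 192.4539004135772, 'dist': array([-0.01404193,  0.        ,  0.        ,  0.        ,  0.        ]), 'tool_from_camera': array([[-9.36354908e-05, -9.58734694e-01, -2.84302266e-01,
         7.23185994e-02],
       [ 9.99999947e-01, -1.78838773e-04,  2.73734894e-04,
         3.82674835e-05],
       [-3.13283408e-04, -2.84302225e-01,  9.58734659e-01,
        -1.35076842e-01],
       [ 0.00000000e+00,  0.00000000e+00,  0.00000000e+00,
         1.00000000e+00]])}
```

View pics/a.png

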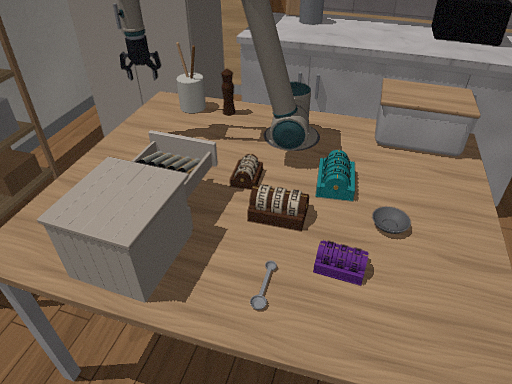

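View pics/b.png

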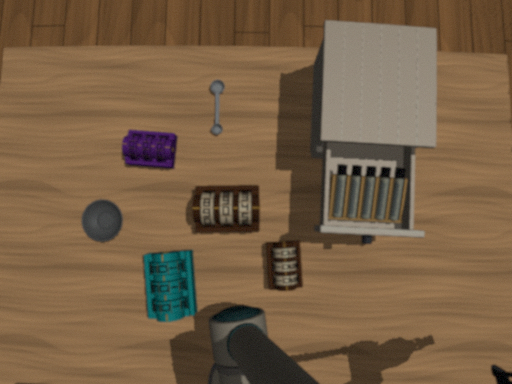

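The top view shows four candidates: a large brown counter at (226,208), a small brown one at (285,265), a purple one at (150,148) and a turquoise one at (170,285). The description fits the large brown one. Next I'll measure it and crop it.

```bash
cat > h.py <<'E'
import cv2,numpy as np
from scipy.spatial.transform import Rotation as Ro
from rig import manip
def cam(n,s=None):
    p=manip.camera_params(n);K=np.array([[p['fx'],0,p['cx']],[0,p['fy'],p['cy']],[0,0,1]])
    if n=='wrist':
        q=s['ee_rot'];T=np.eye(4);T[:3,:3]=Ro.from_quat(q,scalar_first=True).as_matrix();T[:3,3]=s['position']
        M=np.linalg.inv(T@p['tool_from_camera']);R,t=M[:3,:3],M[:3,3]
    else:R,t=p['R'],p['t']
    return K,p['dist'],R,t
def ray(c,uv):
    K,d,R,t=c;u=cv2.undistortPoints(np.array(uv,float).reshape(-1,1,2),K,d).reshape(-1,2)
    D=np.c_[u,np.ones(len(u))]@R;return -R.T@t,D
def plane(c,uv,z):
    o,D=ray(c,uv);return o+D*((z-o[2])/D[:,2])[:,None]
def proj(c,X):
    K,d,R,t=c;return cv2.projectPoints(np.array(X,float).reshape(-1,3),cv2.Rodrigues(R)[0],t,K,d)[0].reshape(-1,2)
E
python3 - <<'E'
from h import *
b=cv2.imread("pics/b.png");c=cam("top")
h=cv2.cvtColor(b,cv2.COLOR_BGR2HSV)
x0,y0=175,170
crop=b[y0:250,x0:280];g=crop.max(2)
m=(g<95).astype(np.uint8);m=cv2.morphologyEx(m,cv2.MORPH_CLOSE,np.ones((15,15),np.uint8))
n,l,st,ce=cv2.connectedComponentsWithStats(m);i=1+st[1:,4].argmax();print(st[1:])
ct=max(cv2.findContours((l==i).astype(np.uint8),cv2.RETR_EXTERNAL,2)[0],key=cv2.contourArea)
box=cv2.boxPoints(cv2.minAreaRect(ct))+[x0,y0];print(box)
P=plane(c,box,.046);print(P,P.mean(0),np.linalg.norm(np.diff(P,axis=0),axis=1))
for q in((285,265),(368,240),(102,221),(217,108)):print(q,plane(c,[q],.04))
v=cv2.resize(crop,None,fx=6,fy=6,interpolation=2);cv2.imwrite("pics/c.png",v)
E
```

```text
[[  11   15   74   49 3356]
 [  87   70   18   10  147]]
[[186. 185.]
 [259. 185.]
 [259. 233.]
 [186. 233.]]
[[ 0.53770798  0.17825676  0.046     ]
 [ 0.54035158 -0.01528388  0.046     ]
 [ 0.4137902  -0.01696192  0.046     ]
 [ 0.41093832  0.17501854  0.046     ]] [0.47569702 0.08025737 0.046     ] [0.1935587  0.1265725  0.19200165]
(285, 265) [[ 0.33047315 -0.08661985  0.04      ]]
(368, 240) [[ 0.39856431 -0.30683089  0.04      ]]
(102, 221) [[0.4387905  0.40301513 0.04      ]]
(217, 108) [[0.74926741 0.10127949 0.04      ]]
```

View pics/c.png

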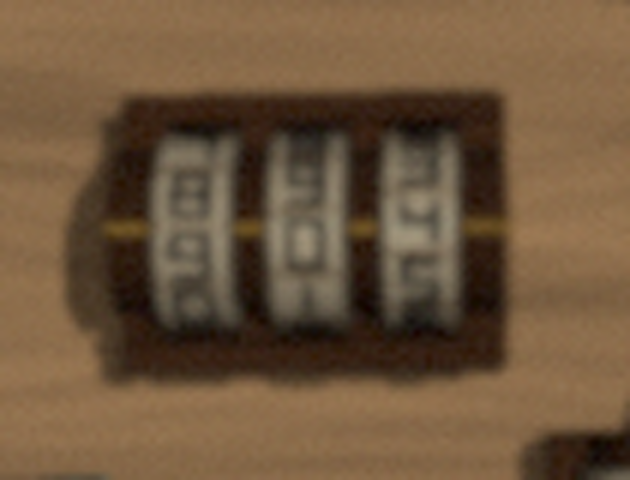

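Request:
{"op": "move_arm", "data": {
  "deltas": [
    [[0.574,-0.661,-0.0375,0.13,1],[0.574,-0.661,-0.0375,0.13,1],[0.574,-0.661,-0.0375,0.13,1],[0.574,-0.661,-0.0375,0.13,1],[0.574,-0.661,-0.0375,0.13,1],[0.574,-0.661,-0.0375,0.13,1],[0.574,-0.661,-0.0375,0.13,1],[0.574,-0.661,-0.0375,0.13,1],[0.574,-0.661,-0.0375,0.13,1],[0.574,-0.661,-0.0375,0.13,1],[0.574,-0.661,-0.0375,0.13,1],[0.574,-0.661,-0.0375,0.13,1]]
  ],
  "squeeze": 40
}}

```text
clock: 1.3
position: [0.4117, -0.0099, 0.265]
ee_rot: [0.0, 1.0, 0.0, 0.0]
contact_force: [1.2, -1.5, 0.2]
width: 0.0001
gripper_force: 0.0
```

Request:
{"op": "move_arm", "data": {
  "deltas": [
    [[0.054,-0.11,0.12,0,1],[0.054,-0.11,0.12,0,1],[0.054,-0.11,0.12,0,1],[0.054,-0.11,0.12,0,1],[0.054,-0.11,0.12,0,1]]
  ]
}}

```text
clock: 1.8
position: [0.4541, 0.0762, 0.1683]
ee_rot: [0.0, 1.0, 0.001, -0.001]
contact_force: [0.6, 0.1, -0.2]
width: -0.0
gripper_force: 0.0
```

Run:
```python
from h import *
s=manip.get_state();im=manip.get_image("wrist")
cv2.imwrite("pics/w1.png",im[:,:,::-1]);np.save("w1.npy",s,allow_pickle=True)
print(s['position'],s['contact_force'],proj(cam('wrist',s),[[.476,.080+dy,.092] for dy in(.048,0,-.048)]))
v=cv2.rotate(im[:,:,::-1],cv2.ROTATE_180);cv2.imwrite("pics/w1v.png",cv2.resize(v,None,fx=1.5,fy=1.5,interpolation=2))
```

```text
[0.45406208 0.07616365 0.16833474] [ 0.6366412   0.11691972 -0.15286946] [[192.8297201  177.79929956]
 [251.33297    177.89310413]
 [309.808994   178.00687699]]
```

View pics/w1v.png

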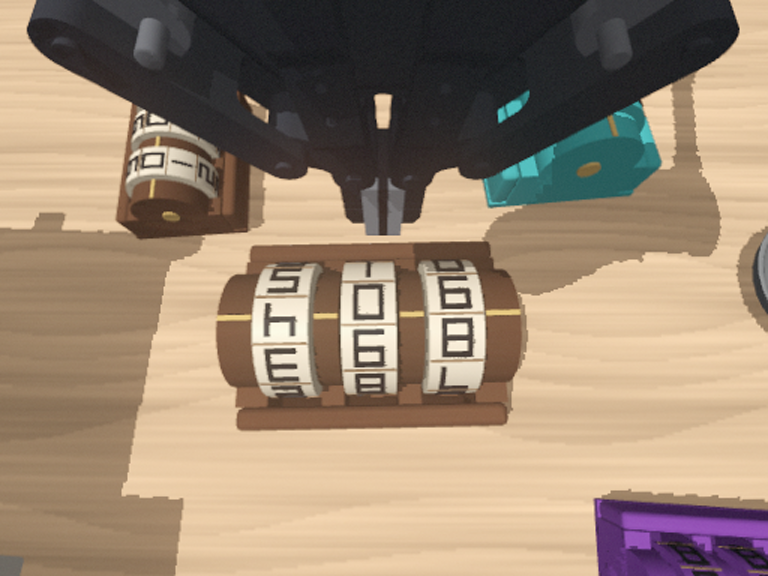

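The wrist view (shown rotated 180°) has the large walnut counter below the fingers. Its brass line runs from (217,318) to (521,312). At the line, the left wheel is between 9 and 8, the middle between 0 and 9, and the right between 5 and 4. All three need to roll to the back.

```bash
cat >> h.py <<'E'
def cyl(c,uv,o,yaw,r=.042):
    """rays on a wheel cylinder -> (y along axle, angle from top, + to back); o=counter origin"""
    p,D=ray(c,uv);Rz=Ro.from_euler('z',-yaw).as_matrix()
    p=Rz@(p-np.r_[o[:2],.05]);D=D@Rz.T
    a=D[:,0]**2+D[:,2]**2;b=p[0]*D[:,0]+p[2]*D[:,2];k=p[0]**2+p[2]**2-r*r
    t=(-b-np.sqrt(np.maximum(b*b-a*k,np.nan_to_num(-1e9)*0)))/a
    X=p+D*t[:,None];X[b*b<a*k]=np.nan
    return X[:,1],np.degrees(np.arctan2(X[:,0],X[:,2]))
def brass(im,c,rect):
    h=cv2.cvtColor(im,cv2.COLOR_RGB2HSV);x0,y0,x1,y1=rect
    m=np.zeros(h.shape[:2],np.uint8);m[y0:y1,x0:x1]=cv2.inRange(h,(15,110,120),(32,255,255))[y0:y1,x0:x1]
    n,l,st,ce=cv2.connectedComponentsWithStats(m);return [(*st[i],*ce[i].round(1)) for i in range(1,n) if st[i,4]>12]
def groups(im,c,o,yaw,thr=90):
    g=im.max(2);v,u=np.mgrid[0:384,0:512];uv=np.c_[u.ravel(),v.ravel()]
    y,a=cyl(c,uv,o,yaw)
    for n,yc in(('L',.048),('M',0),('R',-.048)):
        k=(abs(y-yc)<.011)&(abs(a)<62);gg=g.ravel()[k];aa=a[k]
        b=np.round(aa).astype(int);dark=[(i,(gg[b==i]<thr).mean()) for i in range(-60,61) if (b==i).sum()>2]
        on=[i for i,d in dark if d>.08];G=[]
        for i in on:
            if G and i-G[-1][-1]<=5:G[-1].append(i)
            else:G.append([i])
        print(n,[(q[0],q[-1],(q[0]+q[-1])/2) for q in G])
E
python3 - <<'E'
from h import *
s=np.load("w1.npy",allow_pickle=True).item();im=cv2.imread("pics/w1.png")[:,:,::-1].copy();c=cam('wrist',s)
B=brass(im,c,(140,150,390,200))
for b in B:print(b,plane(c,[b[5:]],.086).round(4))
e=plane(c,[(366.3,171),(163.7,175)],.086);print(e)
E
```

```text
(np.int32(286), np.int32(171), np.int32(16), np.int32(5), np.int32(33), np.float64(292.1), np.float64(172.8)) [[0.479  0.0459 0.086 ]]
(np.int32(345), np.int32(170), np.int32(22), np.int32(2), np.int32(24), np.float64(356.0), np.float64(170.1)) [[ 0.4815 -0.0076  0.086 ]]
(np.int32(165), np.int32(173), np.int32(23), np.int32(5), np.int32(96), np.float64(176.5), np.float64(175.3)) [[0.4767 0.1431 0.086 ]]
(np.int32(229), np.int32(172), np.int32(17), np.int32(5), np.int32(46), np.float64(238.1), np.float64(174.0)) [[0.4779 0.0912 0.086 ]]
[[ 0.48071191 -0.01641962  0.086     ]
 [ 0.47694581  0.15386565  0.086     ]]
```

Run:
```python
from h import *
s=np.load("w1.npy",allow_pickle=True).item();im=cv2.imread("pics/w1.png")[:,:,::-1].copy();c=cam('wrist',s)
print(plane(cam('top'),[(192.8,208),(259.2,208)],.086))
o=[.4788,.0687];yaw=.0221
groups(im,c,o,yaw);groups(im,c,o,yaw,120)
```

```text
[[ 0.47562485  0.15154019  0.086     ]
 [ 0.47800643 -0.01610293  0.086     ]]
L [(-57, -40, -48.5), (-32, -3, -17.5), (6, 34, 20.0), (44, 59, 51.5)]
M [(-56, -36, -46.0), (-24, 4, -10.0), (15, 41, 28.0), (48, 59, 53.5)]
R [(-49, -19, -34.0), (-8, -7, -7.5), (-1, -1, -1.0), (26, 54, 40.0)]
L [(-57, -39, -48.0), (-32, -3, -17.5), (5, 34, 19.5), (44, 59, 51.5)]
M [(-56, -34, -45.0), (-24, 4, -10.0), (13, 41, 27.0), (48, 59, 53.5)]
R [(-57, -55, -56.0), (-49, -19, -34.0), (-8, 15, 3.5), (25, 54, 39.5)]
```

Request:
{"op": "move_arm", "data": {
  "deltas": [
    [[0.018,-0.05,0.07,-0.01,1],[0.018,-0.05,0.07,-0.01,1],[0.018,-0.05,0.07,-0.01,1],[0.018,-0.05,0.07,-0.01,1],[0.018,-0.05,0.07,-0.01,1]]
  ]
}}

```text
clock: 2.35
position: [0.4699, 0.115, 0.1147]
ee_rot: [0.0, 1.0, 0.01, 0.002]
contact_force: [-0.9, -0.6, -0.1]
width: 0.0
gripper_force: 0.0
```

Request:
{"op": "move_arm", "data": {
  "deltas": [
    [[0,0,0.012,0,1],[0,0,0.015,0,1],[0,0,0.0165,0,1],[0,0,0.018,0,1],[0,0,0.018,0,1]]
  ]
}}

```text
clock: 2.85
position: [0.4702, 0.1156, 0.0998]
ee_rot: [0.0, 1.0, 0.011, 0.001]
contact_force: [0.3, -0.7, 7.6]
width: -0.0
gripper_force: 3.8
```

Request:
{"op": "move_arm", "data": {
  "deltas": [
    [[0.002,0,0,0,1],[0.0045,0,0,0,1],[0.007,0,0,0,1],[0.0095,0,0,0,1],[0.012,0,0,0,1],[0.0145,0,0,0,1],[0.017,0,0,0,1],[0.0195,0,0,0,1],[0.022,0,0,0,1],[0.022,0,0,0,1],[0.022,0,-0.03,0,1],[0.022,0,-0.06,0,1]]
  ]
}}

```text
clock: 4.05
position: [0.486, 0.1163, 0.1466]
ee_rot: [0.0, 1.0, 0.011, -0.001]
contact_force: [-0.4, -0.3, -0.6]
width: 0.0003
gripper_force: 0.0
```

```bash
cat > look.py <<'E'
from h import *
import sys
s=manip.get_state();im=manip.get_image("wrist");cv2.imwrite(f"pics/{sys.argv[1]}.png",im[:,:,::-1])
c=cam('wrist',s);print(s['position'],s['clock'])
for b in brass(im,c,(60,60,450,300)):
    P=plane(c,[b[5:]],.086)[0]
    if abs(P[0]-.478)<.015:print('brass',P.round(4),b[4])
groups(im,c,[.4788,.0687],.0221,120)
E
python3 look.py w2
```

```text
[0.48601878 0.11626555 0.14655604] 4.05
brass [0.4763 0.1436 0.086 ] 96
brass [0.4773 0.0922 0.086 ] 80
brass [0.4784 0.0437 0.086 ] 63
brass [ 0.4794 -0.0088  0.086 ] 102
L [(-60, -59, -59.5), (-49, 23, -13.0), (32, 60, 46.0)]
M [(-50, -38, -44.0), (-25, 3, -11.0), (12, 41, 26.5), (48, 60, 54.0)]
R [(-51, -21, -36.0), (-9, 14, 2.5), (25, 53, 39.0)]
```

Request:
{"op": "move_arm", "data": {
  "deltas": [
    [[-0.0375,0,0.03,0,1],[-0.0375,0,0.056,0,1],[-0.0375,0,0.0619,0,1],[-0.0375,0,0.0619,0,1],[-0.0338,0,0.061,0,1],[-0.03,0,0.0604,0,1],[-0.0263,0,0.06,0,1],[-0.0225,0,0.06,0,1],[-0.0188,0,0.06,0,1],[-0.015,0,0.06,0,1],[-0.0113,0,0.06,0,1],[-0.0075,0,0.06,0,1]]
  ]
}}

```text
clock: 5.3
position: [0.4825, 0.1162, 0.0999]
ee_rot: [0.0, 1.0, 0.011, 0.002]
contact_force: [-0.8, -1.0, 7.0]
width: -0.0006
gripper_force: 3.3
```

Request:
{"op": "move_arm", "data": {
  "deltas": [
    [[0.0038,0,0,0,1],[0.0075,0,0,0,1],[0.0113,0,0,0,1],[0.015,0,0.0001,0,1],[0.0188,0,0.0005,0,1],[0.0225,0,0.0012,0,1],[0.025,0,0.0019,0,1],[0.025,0,0.0019,0,1],[0.025,0,-0.03,0,1],[0.025,0,-0.06,0,1],[0.025,0,-0.06,0,1]]
  ]
}}

```text
clock: 6.4
position: [0.5022, 0.1172, 0.1489]
ee_rot: [-0.0, 1.0, 0.011, 0.002]
contact_force: [0.4, 0.0, 0.8]
width: 0.0002
gripper_force: 0.0
```

```bash
python3 look.py w3
```

```text
[0.50223078 0.11717156 0.14885394] 6.4
brass [0.4766 0.1448 0.086 ] 62
brass [0.4778 0.0915 0.086 ] 66
brass [0.4789 0.0441 0.086 ] 55
brass [ 0.4797 -0.0079  0.086 ] 99
L [(-51, -51, -51.0), (-45, 21, -12.0), (31, 60, 45.5)]
M [(-52, -52, -52.0), (-45, -37, -41.0), (-25, 4, -10.5), (13, 41, 27.0), (48, 60, 54.0)]
R [(-54, -53, -53.5), (-46, -20, -33.0), (-8, 14, 3.0), (26, 54, 40.0)]
```

Run:
```python
import cv2
v=cv2.imread("pics/w3.png");cv2.imwrite("pics/w3v.png",cv2.resize(v[100:320,100:420],None,fx=2.4,fy=2.4,interpolation=2))
```

```text
(no output)
```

View pics/w3v.png

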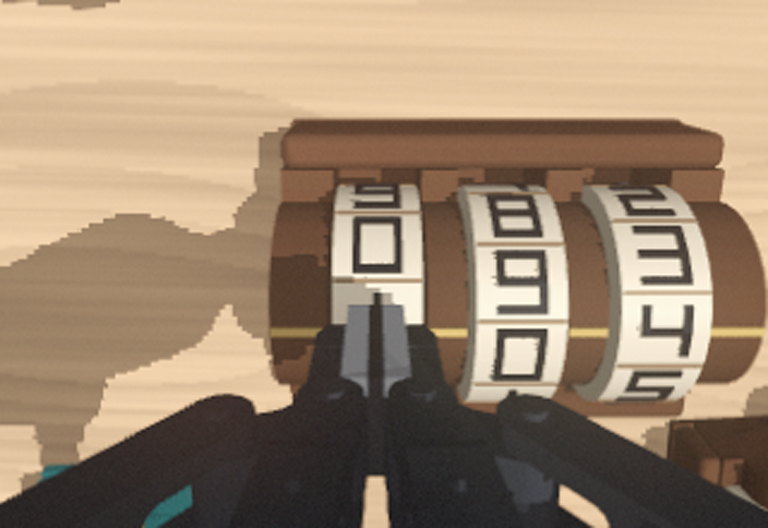

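Request:
{"op": "move_arm", "data": {
  "deltas": [
    [[-0.058,0.061,0,0,1],[-0.058,0.061,0.02,0,1],[-0.058,0.061,0.056,0,1],[-0.058,0.061,0.0619,0,1],[-0.0543,0.061,0.061,0,1],[-0.0505,0.061,0.0604,0,1],[-0.0468,0.061,0.06,0,1],[-0.043,0.061,0.06,0,1],[-0.0393,0.061,0.06,0,1],[-0.0355,0.061,0.06,0,1],[-0.0318,0.061,0.06,0,1],[-0.028,0.061,0.06,0,1]]
  ]
}}

```text
clock: 7.65
position: [0.4807, 0.0672, 0.0998]
ee_rot: [0.001, 1.0, 0.011, 0.001]
contact_force: [-1.9, -1.2, 9.0]
width: 0.0001
gripper_force: 4.8
```

Request:
{"op": "move_arm", "data": {
  "deltas": [
    [[0.0038,0,0,0,1],[0.0075,0,0,0,1],[0.0113,0,0,0,1],[0.015,0,0.0001,0,1],[0.0188,0,0.0005,0,1],[0.0225,0,0.0012,0,1],[0.025,0,0.0019,0,1],[0.025,0,0.0019,0,1],[0.025,0,-0.03,0,1],[0.025,0,-0.06,0,1],[0.025,0,-0.06,0,1]]
  ]
}}

```text
clock: 8.75
position: [0.5003, 0.0685, 0.1485]
ee_rot: [-0.001, 1.0, 0.011, 0.002]
contact_force: [0.9, -0.3, 0.9]
width: 0.0
gripper_force: 0.0
```

```bash
python3 look.py w4
```

```text
[0.500349   0.06854936 0.14848178] 8.75
brass [0.4786 0.0444 0.086 ] 57
brass [ 0.4794 -0.0075  0.086 ] 84
brass [0.4764 0.1436 0.086 ] 69
brass [0.4775 0.0923 0.086 ] 48
L [(-50, -50, -50.0), (-44, -10, -27.0), (-4, 20, 8.0), (31, 59, 45.0)]
M [(-50, -50, -50.0), (-44, 39, -2.5), (49, 59, 54.0)]
R [(-50, -20, -35.0), (-8, 15, 3.5), (26, 53, 39.5)]
```

Request:
{"op": "move_arm", "data": {
  "deltas": [
    [[-0.0588,0,0.02,0,1],[-0.0588,0,0.056,0,1],[-0.0588,0,0.063,0,1],[-0.055,0,0.0619,0,1],[-0.0513,0,0.061,0,1],[-0.0475,0,0.0604,0,1],[-0.0438,0,0.06,0,1],[-0.04,0,0.06,0,1],[-0.0363,0,0.06,0,1],[-0.0325,0,0.06,0,1],[-0.0288,0,0.06,0,1],[-0.025,0,0.06,0,1]]
  ]
}}

```text
clock: 10.0
position: [0.4814, 0.0678, 0.0999]
ee_rot: [-0.0, 1.0, 0.011, 0.002]
contact_force: [-0.5, 1.6, 7.1]
width: -0.0
gripper_force: 3.4
```

Request:
{"op": "move_arm", "data": {
  "deltas": [
    [[0.0038,0,0,0,1],[0.0075,0,0,0,1],[0.0113,0,0,0,1],[0.015,0,0.0001,0,1],[0.0188,0,0.0005,0,1],[0.0225,0,0.0012,0,1],[0.025,0,0.0019,0,1],[0.0285,0,0.003,0,1],[0.0285,0,0.003,0,1],[0.0285,0,-0.03,0,1],[0.0285,0,-0.06,0,1],[0.0285,0,-0.06,0,1]]
  ]
}}

```text
clock: 11.2
position: [0.5032, 0.0672, 0.1485]
ee_rot: [0.001, 1.0, 0.011, 0.002]
contact_force: [0.3, -0.5, 0.7]
width: -0.0002
gripper_force: 0.0
```

Request:
{"op": "move_arm", "data": {
  "deltas": [
    [[-0.0585,0.06,0,0,1],[-0.0585,0.06,0.02,0,1],[-0.0585,0.06,0.056,0,1],[-0.0585,0.06,0.0619,0,1],[-0.0548,0.06,0.061,0,1],[-0.051,0.06,0.0604,0,1],[-0.0473,0.06,0.06,0,1],[-0.0435,0.06,0.06,0,1],[-0.0398,0.06,0.06,0,1],[-0.036,0.06,0.06,0,1],[-0.0323,0.06,0.06,0,1],[-0.0285,0.06,0.06,0,1]]
  ]
}}

```text
clock: 12.4
position: [0.4815, 0.0189, 0.0999]
ee_rot: [0.001, 1.0, 0.011, 0.001]
contact_force: [-0.0, -1.2, 9.4]
width: 0.0001
gripper_force: 4.5
```

Request:
{"op": "move_arm", "data": {
  "deltas": [
    [[0.0038,0,0,0,1],[0.0075,0,0,0,1],[0.0113,0,0,0,1],[0.015,0,0.0001,0,1],[0.0188,0,0.0005,0,1],[0.0225,0,0.0012,0,1],[0.025,0,0.0019,0,1],[0.025,0,0.0019,0,1],[0.025,0,-0.03,0,1],[0.025,0,-0.06,0,1],[0.025,0,-0.06,0,1]]
  ]
}}

```text
clock: 13.5
position: [0.5013, 0.0203, 0.1484]
ee_rot: [-0.0, 1.0, 0.011, 0.002]
contact_force: [0.5, -0.9, 0.5]
width: 0.0
gripper_force: 0.0
```

```bash
python3 look.py w5
```

```text
[0.50128901 0.0203333  0.14841823] 13.5
brass [0.4766 0.1443 0.086 ] 88
brass [0.4779 0.0924 0.086 ] 63
brass [0.4789 0.0441 0.086 ] 63
brass [ 0.4796 -0.0072  0.086 ] 104
L [(-52, -51, -51.5), (-45, -14, -29.5), (-3, 21, 9.0), (31, 59, 45.0)]
M [(-51, -51, -51.0), (-45, 12, -16.5), (21, 49, 35.0), (57, 60, 58.5)]
R [(-51, -51, -51.0), (-45, 18, -13.5), (27, 30, 28.5), (39, 54, 46.5)]
```

Request:
{"op": "move_arm", "data": {
  "deltas": [
    [[-0.055,0,0.02,0,1],[-0.055,0,0.056,0,1],[-0.055,0,0.0619,0,1],[-0.055,0,0.0619,0,1],[-0.0513,0,0.061,0,1],[-0.0475,0,0.0604,0,1],[-0.0438,0,0.06,0,1],[-0.04,0,0.06,0,1],[-0.0363,0,0.06,0,1],[-0.0325,0,0.06,0,1],[-0.0288,0,0.06,0,1],[-0.025,0,0.06,0,1]]
  ]
}}

```text
clock: 14.75
position: [0.4829, 0.0202, 0.1]
ee_rot: [-0.001, 1.0, 0.01, 0.002]
contact_force: [-2.1, 4.0, 6.5]
width: -0.0006
gripper_force: 3.1
```

Request:
{"op": "move_arm", "data": {
  "deltas": [
    [[0.0038,0,0,0,1],[0.0075,0,0,0,1],[0.0113,0,0,0,1],[0.015,0,0.0001,0,1],[0.0188,0,0.0005,0,1],[0.0225,0,0.0012,0,1],[0.025,0,0.0019,0,1],[0.025,0,0.0019,0,1],[0.025,0,-0.03,0,1],[0.025,0,-0.06,0,1],[0.025,0,-0.06,0,1]]
  ]
}}

```text
clock: 15.85
position: [0.5017, 0.0188, 0.1486]
ee_rot: [0.001, 1.0, 0.011, 0.002]
contact_force: [0.7, 0.1, -1.2]
width: -0.0002
gripper_force: 0.0
```

Request:
{"op": "move_arm", "data": {
  "deltas": [
    [[-0.058,-0.06,-0.03,0,1],[-0.058,-0.06,-0.03,0,1],[-0.058,-0.06,-0.03,0,1],[-0.058,-0.06,-0.03,0,1]]
  ]
}}

```text
clock: 16.25
position: [0.4527, 0.0665, 0.17]
ee_rot: [0.001, 1.0, 0.011, -0.0]
contact_force: [-0.1, -0.4, -0.2]
width: -0.0001
gripper_force: 0.0
```

```bash
python3 look.py w6;python3 - <<'E'
import cv2
v=cv2.imread("pics/w6.png");cv2.imwrite("pics/w6v.png",cv2.resize(v[90:310,130:400],None,fx=2.5,fy=2.5,interpolation=2))
E
```

```text
[0.45267566 0.06650022 0.17001364] 16.25
brass [0.4782 0.0917 0.086 ] 43
brass [0.4794 0.0449 0.086 ] 45
brass [0.4768 0.1436 0.086 ] 86
brass [ 0.481  -0.0075  0.086 ] 36
L [(-55, -48, -51.5), (-42, -14, -28.0), (-3, 4, 0.5), (31, 60, 45.5)]
M [(-55, -51, -53.0), (-40, -36, -38.0), (-27, -24, -25.5), (-12, 11, -0.5), (22, 49, 35.5), (58, 60, 59.0)]
R [(-55, -55, -55.0), (-48, -18, -33.0), (-10, 19, 4.5), (29, 33, 31.0), (39, 56, 47.5)]
```

View pics/w6v.png

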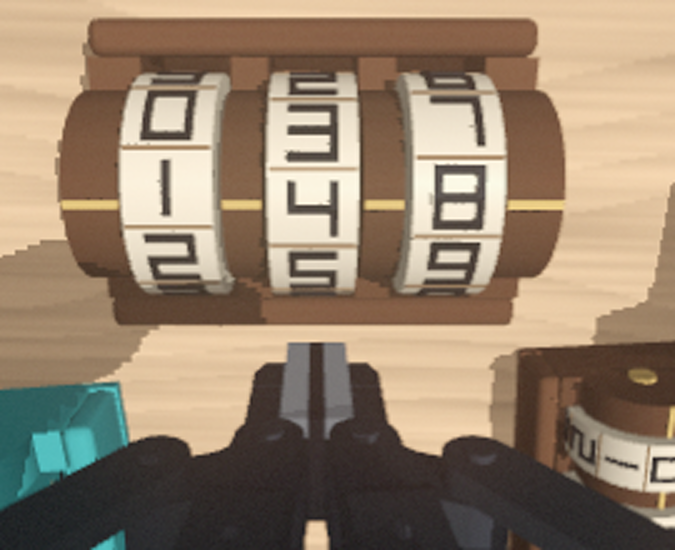

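The view shows the counter's line at row 204 with digits 1, 4 and 8 next to it: left about +9°, middle about 0°, right about +4°. I'll roll left and right back slightly.

Request:
{"op": "move_arm", "data": {
  "deltas": [
    [[0.034,-0.0625,0,0,1],[0.034,-0.0625,0.04,0,1],[0.034,-0.0625,0.08,0,1],[0.034,-0.0625,0.09,0,1],[0.034,-0.0625,0.09,0,1],[0.032,-0.0625,0.09,0,1],[0.03,-0.0625,0.09,0,1],[0.028,-0.0625,0.09,0,1],[0.026,-0.0625,0.09,0,1],[0.026,-0.0625,0.09,0,1],[0.026,-0.0625,0.06,0,1],[0.026,-0.0625,0.03,0,1]]
  ]
}}

```text
clock: 17.5
position: [0.4726, 0.1163, 0.1461]
ee_rot: [0.001, 1.0, 0.01, -0.001]
contact_force: [1.3, -0.3, -0.4]
width: -0.0001
gripper_force: 0.0
```

Request:
{"op": "move_arm", "data": {
  "deltas": [
    [[0.005,0.12,0,0,1],[0.005,0.12,0,0,1],[0.005,0.12,0.03,0,1],[0.005,0.12,0.055,0,1],[0.005,0.12,0.06,0,1],[0.005,0.12,0.06,0,1],[0.003,0.12,0.06,0,1],[0.001,0.12,0.06,0,1],[0.001,0.12,0.06,0,1],[0.001,0.12,0.03,0,1],[0.001,0.12,0,0,1]]
  ]
}}

```text
clock: 18.6
position: [0.4752, 0.0204, 0.1462]
ee_rot: [0.0, 1.0, 0.01, -0.001]
contact_force: [-0.4, -0.1, -0.0]
width: 0.0002
gripper_force: 0.0
```

Request:
{"op": "move_arm", "data": {
  "deltas": [
    [[-0.027,-0.058,-0.03,0,1],[-0.027,-0.058,-0.03,0,1],[-0.027,-0.058,-0.03,0,1],[-0.027,-0.058,-0.03,0,1]]
  ]
}}

```text
clock: 19.0
position: [0.453, 0.0665, 0.1698]
ee_rot: [0.001, 1.0, 0.011, -0.0]
contact_force: [0.1, -0.6, 0.8]
width: 0.0001
gripper_force: 0.0
```

```bash
python3 look.py w7
```

```text
[0.45300403 0.06649946 0.16983262] 19.0
brass [0.4768 0.1438 0.086 ] 101
brass [0.4778 0.0918 0.086 ] 39
brass [0.4789 0.0456 0.086 ] 34
brass [ 0.48   -0.0068  0.086 ] 52
L [(-58, -20, -39.0), (-6, 2, -2.0), (26, 53, 39.5)]
M [(-59, -50, -54.5), (-39, -35, -37.0), (-26, -23, -24.5), (-12, 11, -0.5), (21, 50, 35.5), (57, 59, 58.0)]
R [(-59, -59, -59.0), (-50, -20, -35.0), (-11, 17, 3.0), (27, 32, 29.5), (38, 44, 41.0), (50, 53, 51.5)]
```

Request:
{"op": "move_arm", "data": {
  "deltas": [
    [[0.034,-0.0625,0,0,1],[0.034,-0.0625,0.04,0,1],[0.034,-0.0625,0.08,0,1],[0.034,-0.0625,0.09,0,1],[0.034,-0.0625,0.09,0,1],[0.032,-0.0625,0.09,0,1],[0.03,-0.0625,0.09,0,1],[0.0285,-0.0625,0.09,0,1],[0.0285,-0.0625,0.09,0,1],[0.0285,-0.0625,0.06,0,1],[0.0285,-0.0625,0.03,0,1]]
  ]
}}

```text
clock: 20.15
position: [0.4741, 0.1166, 0.1459]
ee_rot: [0.0, 1.0, 0.01, -0.002]
contact_force: [0.2, -0.8, 0.2]
width: -0.0002
gripper_force: 0.0
```

Request:
{"op": "move_arm", "data": {
  "deltas": [
    [[0.0025,0.12,0,0,1],[0.0025,0.12,0,0,1],[0.0025,0.12,0.03,0,1],[0.0025,0.12,0.055,0,1],[0.0025,0.12,0.06,0,1],[0.0025,0.12,0.06,0,1],[0.0005,0.12,0.06,0,1],[-0.0015,0.12,0.06,0,1],[-0.0025,0.12,0.06,0,1],[-0.0025,0.12,0.06,0,1],[-0.0025,0.12,0.03,0,1],[-0.0025,0.12,0,0,1]]
  ]
}}

```text
clock: 21.35
position: [0.4739, 0.0208, 0.1461]
ee_rot: [0.0, 1.0, 0.01, -0.002]
contact_force: [0.7, -0.3, -0.1]
width: -0.0002
gripper_force: 0.0
```

Request:
{"op": "move_arm", "data": {
  "deltas": [
    [[-0.027,-0.058,-0.03,0,1],[-0.027,-0.058,-0.03,0,1],[-0.027,-0.058,-0.03,0,1],[-0.027,-0.058,-0.03,0,1],[-0.027,-0.058,-0.03,0,1]]
  ]
}}

```text
clock: 21.85
position: [0.452, 0.0668, 0.1696]
ee_rot: [0.0, 1.0, 0.01, -0.001]
contact_force: [0.4, -0.4, 0.3]
width: 0.0002
gripper_force: 0.0
```

```bash
python3 look.py w8;python3 - <<'E'
import cv2
v=cv2.imread("pics/w8.png");cv2.imwrite("pics/w8v.png",cv2.resize(v[90:240,140:390],None,fx=3.2,fy=3.2,interpolation=2))
E
```

```text
[0.45200335 0.06675667 0.16955994] 21.85
brass [0.4767 0.1436 0.086 ] 103
brass [0.4792 0.0911 0.086 ] 19
brass [0.4802 0.0449 0.086 ] 20
brass [ 0.4811 -0.0052  0.086 ] 30
L [(-58, -23, -40.5), (-12, -11, -11.5), (-4, 9, 2.5), (22, 51, 36.5), (58, 60, 59.0)]
M [(-59, -23, -41.0), (-14, -14, -14.0), (-8, 11, 1.5), (22, 38, 30.0), (46, 49, 47.5), (58, 60, 59.0)]
R [(-59, -59, -59.0), (-50, -22, -36.0), (-14, 14, 0.0), (29, 51, 40.0), (58, 60, 59.0)]
```

View pics/w8v.png

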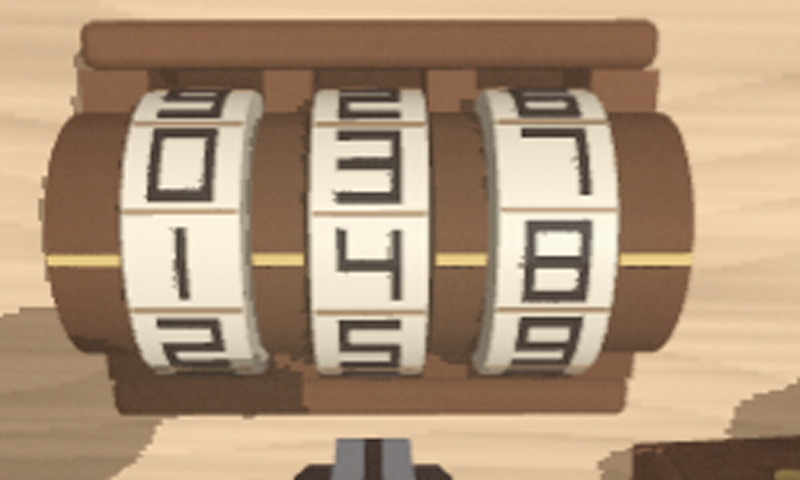

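```bash
python3 -c "
from rig import manip
print(manip.sign_off())"
```

```text
the job is handed in; nothing more can be done
None
```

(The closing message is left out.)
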